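# Find the tired shock mount and flag it

### The job

One of the three spring mounts of the instrument has gone soft. Starting at the blue end of the board and working along, press each pad in turn at least half-way down and let it come up again, then push the yellow tag of the softest mount all the way down to mark it for replacement. Leave the other two tags up, and do not pick up or shift anything lying around the board.

Things in the scene. Friction and masses are not known exactly. Their poses are not given: they have to be found in the camera images.
- board: Fixed aluminium board, 200 x 400 x 12 mm; origin under its centre at bench height, x across it (away from the robot), y along it to its blue-barred end. On it, in a row along y, 125 mm apart, three spring mounts that look alike: each a white plate (148 x 54 x 10 mm) with a round pad on a coil spring and, 80 mm from the pad towards the robot (board -x), the mount's own yellow tag.
- pad_1_rest (a point): Centre of the top face of the pad nearest the blue end, when up (75 mm above the bench; the point stays there when the pad is pressed). Black rubber disc, 44 mm in diameter, on a steel cup and coil spring, on a white plate. The pads look the same; the springs change places from run to run. At equal depth the softest pushes back with about half the force of the next.
- tag_1_rest (a point): Centre of the top of the yellow tag that belongs to the pad nearest the blue end, when up (62 mm above the bench; the point stays there when the tag is pushed). Upright tab, 12 mm (board x) by 30 mm (board y), 18 mm proud of its grey housing (26 x 42 mm).
- pad_2_rest (a point): Centre of the top face of the pad in the middle, when up (75 mm above the bench; the point stays there when the pad is pressed). Black rubber disc, 44 mm in diameter, on a steel cup and coil spring, on a white plate. The pads look the same; the springs change places from run to run. At equal depth the softest pushes back with about half the force of the next.
- tag_2_rest (a point): Centre of the top of the yellow tag that belongs to the pad in the middle, when up (62 mm above the bench; the point stays there when the tag is pushed). Upright tab, 12 mm (board x) by 30 mm (board y), 18 mm proud of its grey housing (26 x 42 mm).
- pad_3_rest (a point): Centre of the top face of the pad farthest from the blue end, when up (75 mm above the bench; the point stays there when the pad is pressed). Black rubber disc, 44 mm in diameter, on a steel cup and coil spring, on a white plate. The pads look the same; the springs change places from run to run. At equal depth the softest pushes back with about half the force of the next.
- tag_3_rest (a point): Centre of the top of the yellow tag that belongs to the pad farthest from the blue end, when up (62 mm above the bench; the point stays there when the tag is pushed). Upright tab, 12 mm (board x) by 30 mm (board y), 18 mm proud of its grey housing (26 x 42 mm).
- pad_p (a joint): How far one of the three pads is pressed straight down, m: 0 up, 0.012 at its stop. The letter does not tell its place, which changes from run to run. Linear spring with a small preload (a fifth of its force at the stop); it comes back up by itself; the stiffest needs about 20 N at its stop.
- pad_q (a joint): How far one of the three pads is pressed straight down, m: 0 up, 0.012 at its stop. The letter does not tell its place, which changes from run to run. Linear spring with a small preload (a fifth of its force at the stop); it comes back up by itself; the stiffest needs about 20 N at its stop.
- pad_r (a joint): How far one of the three pads is pressed straight down, m: 0 up, 0.012 at its stop. The letter does not tell its place, which changes from run to run. Linear spring with a small preload (a fifth of its force at the stop); it comes back up by itself; the stiffest needs about 20 N at its stop.
- tag_k (a joint): How far one of the three tags is pushed straight down, m: 0 up, 0.015 fully down, still 3 mm proud of its housing. The letter tells neither its place, which changes from run to run, nor its pad. It slides stiffly (about 4 N) and stays where it is left.
- tag_m (a joint): How far one of the three tags is pushed straight down, m: 0 up, 0.015 fully down, still 3 mm proud of its housing. The letter tells neither its place, which changes from run to run, nor its pad. It slides stiffly (about 4 N) and stays where it is left.
- tag_t (a joint): How far one of the three tags is pushed straight down, m: 0 up, 0.015 fully down, still 3 mm proud of its housing. The letter tells neither its place, which changes from run to run, nor its pad. It slides stiffly (about 4 N) and stays where it is left.
- barrel: Loose black lens barrel standing upright, 36 mm in diameter, 42 mm high, beyond the board; origin at the centre of its underside. To be left alone.
- bracket: Loose black bracket, a flat frame about 100 x 64 mm with a 40 mm high upright flange at its +x end, beside the board's blue end; origin at its underside. To be left alone.
- hexkey: Loose steel hex key lying flat, 90 x 26 mm, 6 mm thick, on the robot's side of the board; origin at the middle of the long leg, at bench height. To be left alone.
- spudger: Loose wooden stick lying flat, about 135 x 10 x 6 mm, beside the board's plain end; origin at its underside. To be left alone.

How it is judged:
By the outcome, as a careful person would: the job done as asked, in the order asked, and still so for the second after the job is handed in, with the robot touching nothing.
It also fails if it takes over 54 s, if anything falls off the work surface, if the arm or the gripper's body presses on something with over 40 N, if the wrist force passes 120 N, or if a joint passes its speed limit or range.

### The arm

A 6-joint arm with a two-finger parallel gripper is mounted at the origin on the work surface. World frame = base frame: x ahead of the robot, y to its left, z up, the work surface at z = 0. Lengths are in m, angles in rad, forces in N, time in s.
With the tool pointing down it reaches from about 0.35 to 0.875 m from the base axis. Payload 4.2 kg.
Tool frame: the origin (TCP) lies at the very end of the fingers, on their centre line; the grasp point (between the pads) lies 19 mm behind it; z points along the fingers, y is the line along which they close (so a half turn about z gives the same grasp; the last joint's range is limited). The gripper opens to 85 mm and grips with 20 to 120 N. Pads are 22 mm wide; open, the fingers measure 114 mm over their backs; the gripper's body (76 mm by 85 mm) begins 54 mm behind the grasp point. The pads swing forward as they close: fully open they stand 13 mm farther back than shut.
Start: joints at [-0.959, 0.385, 0.008, 0, -1.194, -0.259], TCP at [0.216, -0.586, 0.231] pointing down, gripper open.
Joint ranges: [-3.14, 3.14], [-1.21, 2.06], [-1.07, 1.41], [-3.16, 2.05], [-2.99, -0.16], [-3.1, 3.1]. Speed limits (rad/s): [2.79, 2.79, 3.14, 3.14, 3.14, 3.14].

### API

Orientations are given as [roll, pitch, yaw] about the fixed x, y, z axes, in that order (R = Rz(yaw) Ry(pitch) Rx(roll)).
In Python, from bench import robot, jaws, cams, hand_in gives the robot as it stands. Calls block until the motion is done:
- robot.goto(position, orientation): joint-space move of the TCP to a pose.
- robot.move_straight(position, rot=None, vel=0.15, stop_force=None): straight line of the TCP; rot=None keeps the orientation; vel is the mean speed in m/s. With stop_force (N) it stops when the force on the tool has changed by that much, and returns True; else False.
- robot.move_joints(angles): joint-space move.
- jaws.set_gripper(opening, grip_force=None): finger opening in m; grip_force is the grip in N (None keeps the last); returns when the fingers have stopped.
- robot.pause(seconds).
- robot.solve_ik(position, orientation): joint angles nearest the present ones, or None.
- cams.get_image(name): name is "scene" or "top" or "wrist"; returns a dict with "img" (384x512x3 uint8, blue, green, red), "fx", "fy", "cx", "cy" (pixels), "rvec" (rotation vector, rad) and "tvec" (3), from world to camera coordinates, as OpenCV has them; the wrist camera has in their place "hand_eye" (4x4, takes a point from camera to tool coordinates, whose origin is the TCP and whose axes are the flange's). Camera axes: x right, y down, z forward; pixel columns grow to the right and rows downward; lengths in m; the calibration is good to about 2 mm. A picture is of the moment at which its call begins: read the wrist's pose just before it. There is no depth.
A pose or a line that the arm cannot do raises robot.MotionError and nothing moves.
- hand_in(): hands the job in; it is judged then, once.
Trained networks look in a picture, given as the dict that the camera call returned (one of the last four; its "shot" number tells which), for a name from the list of things; names that differ only in an ending like _2 or _b are one class to them, and where a whole thing is asked for, a point or a joint stands for the part that bears it (a point fixed in the world has none). Each returns a list of dicts, best first, with "conf" (0 to 1); they miss things now and then, are a little off and sometimes report something else, mostly with a low value. They report only what shows in the picture. A call takes as long as a camera call.
- cams.silhouettes(name, picture): "region" (384x512 bool, what is visible of it) and "bbox" ([left, top, right, bottom] in pixels, round what is visible of it).
Readings, each from a call of its own:
- robot.read_clock(): time.
- robot.read_joint_positions(): joint angles.
- robot.read_joint_velocities(): joint speeds.
- robot.read_joint_efforts(): joint torques, N m.
- robot.read_tool_pos(): TCP position.
- robot.read_orientation(): TCP orientation.
- robot.read_ft_force(): force on the tool from outside, world axes, zero at the start.
- robot.read_torque(): the same for the moment, N m.
- robot.read_grip_width(): finger opening in m.
- robot.read_grasp_force(): force on a finger pad.
Only numpy, scipy, OpenCV 4.12 (cv2) and the standard library are available. Lean on these libraries where they do the work, as an engineer would, in place of code of your own. Each camera call takes 0.05 s, during which the arm holds its last target. There are 200 camera calls.

## Working session

There is one attempt and no reset: what is moved stays moved. The work goes in short steps, each a Python script; the robot and the scene stay as the last script left them, time stands still between calls to the robot, and variables do not carry over. Pictures are saved under pics/ and viewed, at most 10 in all, crops included, and the job is handed in when it is done.

```bash
mkdir -p pics; ls
cat > h.py <<'E'
import numpy as np, cv2
from bench import robot, jaws, cams, hand_in
def ray(p,u,v,z):
    R,_=cv2.Rodrigues(np.array(p["rvec"],float)); t=np.array(p["tvec"],float).reshape(3)
    d=R.T@np.array([(u-p["cx"])/p["fx"],(v-p["cy"])/p["fy"],1]); c=-R.T@t
    return c+d*(z-c[2])/d[2]
def cen(m):
    ys,xs=np.nonzero(m); return xs.mean(),ys.mean()
E
python3 - <<'E'
from h import *
p=cams.get_image("top"); cv2.imwrite("pics/top.png",p["img"])
s=cams.get_image("scene"); cv2.imwrite("pics/scene.png",s["img"])
for pic,n in ((p,'top'),(s,'scene')):
  for name,z in (("pad_1_rest",.075),("tag_1_rest",.062),("pad_p",.075),("tag_k",.062),("board",.012)):
    for d in cams.silhouettes(name,pic)[:4]:
        u,v=cen(d["region"]); print(n,name,round(d["conf"],2),d["bbox"],round(u),round(v),ray(pic,u,v,z).round(3),d["region"].sum())
print(robot.read_clock())
E
```

```text
pics
top pad_1_rest 0.93 [197.0, 144.3, 373.7, 240.5] 282 193 [ 0.556 -0.045  0.075] 9565
top tag_1_rest 0.58 [198.7, 141.5, 371.5, 244.5] 281 194 [ 0.556 -0.045  0.062] 9279
top pad_p 0.71 [333.0, 161.5, 356.7, 178.4] 342 168 [ 0.615 -0.186  0.075] 288
top pad_p 0.71 [278.1, 170.2, 301.0, 185.7] 289 176 [ 0.598 -0.061  0.075] 277
top pad_p 0.49 [229.0, 169.7, 248.1, 191.6] 237 181 [0.585 0.061 0.075] 278
top tag_k 0.63 [340.6, 199.8, 357.3, 206.1] 345 202 [ 0.536 -0.194  0.062] 73
top board 0.66 [194.5, 142.1, 372.9, 242.2] 281 194 [ 0.561 -0.048  0.012] 9327
scene pad_1_rest 0.84 [153.2, 149.2, 300.6, 317.0] 230 238 [ 0.603 -0.137  0.075] 7930
scene pad_1_rest 0.21 [214.5, 200.5, 222.5, 216.0] 215 209 [ 0.534 -0.086  0.075] 94
scene tag_1_rest 0.77 [155.1, 150.0, 301.9, 318.3] 229 238 [ 0.598 -0.13   0.062] 8376
scene pad_p 0.96 [215.3, 248.8, 233.8, 275.0] 223 261 [ 0.622 -0.191  0.075] 419
scene pad_p 0.72 [154.1, 154.5, 300.3, 318.2] 230 238 [ 0.604 -0.137  0.075] 7987
scene pad_p 0.69 [256.8, 170.9, 276.2, 185.8] 266 178 [0.591 0.052 0.075] 265
scene pad_p 0.56 [238.3, 206.5, 257.5, 224.7] 246 216 [ 0.606 -0.071  0.075] 316
scene tag_k 0.64 [234.3, 167.5, 241.8, 183.7] 236 173 [0.512 0.042 0.062] 77
scene tag_k 0.5 [211.3, 200.8, 220.4, 218.7] 215 209 [ 0.528 -0.079  0.062] 89
scene tag_k 0.46 [185.0, 243.3, 196.0, 261.0] 190 252 [ 0.543 -0.201  0.062] 112
scene tag_k 0.26 [155.8, 152.1, 297.5, 317.9] 230 238 [ 0.598 -0.13   0.062] 8133
scene board 0.97 [156.3, 155.4, 295.1, 315.5] 230 238 [ 0.581 -0.106  0.012] 7866
0.6
```

Run:
```python
import cv2
a=cv2.imread("pics/top.png")[100:280,150:420];b=cv2.imread("pics/scene.png")[110:350,110:350]
cv2.imwrite("pics/c1.png",cv2.resize(a,None,fx=2.9,fy=2.9,interpolation=3))
cv2.imwrite("pics/c2.png",cv2.resize(b,None,fx=2.4,fy=2.4,interpolation=3))
```

```text
(no output)
```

View pics/c1.png

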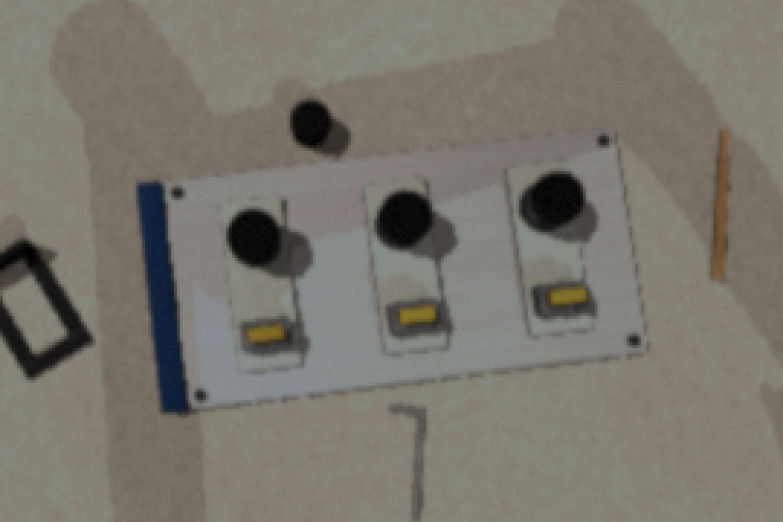

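View pics/c2.png

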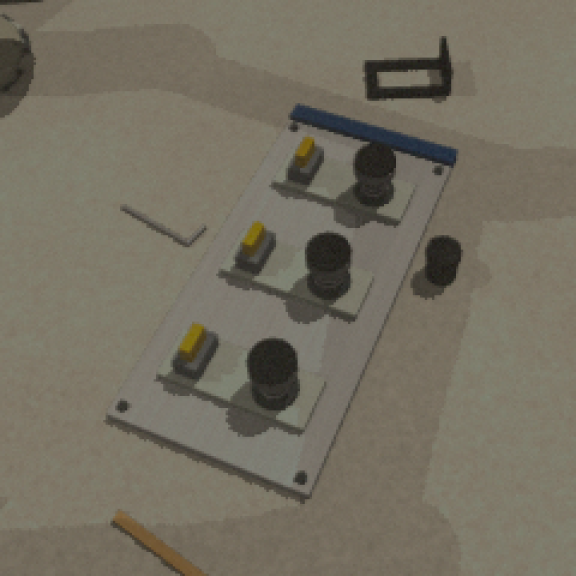

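The top view shows three pads at about (238,182), (289,176) and (342,168). The yellow tags sit below them, starting at (242,215), and the blue bar is on the left (+y). The scene view agrees. Next I'll fit the board pose from both views.

```bash
cat >> h.py <<'E'
def model(q):  # q: middle pad x,y, yaw -> 3 pads, 3 tags (xyz)
    c,s=np.cos(q[2]),np.sin(q[2]); R=np.array([[c,-s],[s,c]])
    f=lambda x,y,z: np.r_[R@[x,y]+q[:2],z]
    return np.array([f(0,.125*(1-i),.075) for i in range(3)]+[f(-.08,.125*(1-i),.062) for i in range(3)])
def yellow(img):
    h=cv2.cvtColor(img,cv2.COLOR_BGR2HSV)
    m=cv2.inRange(h,(20,150,90),(35,255,255))
    n,_,st,ce=cv2.connectedComponentsWithStats(m)
    return [(st[i][4],ce[i]) for i in range(1,n) if st[i][4]>25]
E
python3 - <<'E'
from h import *
from scipy.optimize import least_squares
p=cams.get_image("top"); s=cams.get_image("scene")
ty=sorted([c for a,c in yellow(p["img"])],key=lambda c:c[0]); sy=sorted([c for a,c in yellow(s["img"])],key=lambda c:c[1])
print(ty,sy)
padt=[(237.6,182),(289.3,175.5),(341.7,168.3)]
pads=[(110+375/2.4,110+160/2.4),(110+328/2.4,110+251/2.4),(110+272/2.4,110+361/2.4)]
P=lambda pic,X:cv2.projectPoints(X,np.array(pic["rvec"],float),np.array(pic["tvec"],float),np.array([[pic["fx"],0,pic["cx"]],[0,pic["fy"],pic["cy"]],[0,0,1]]),None)[0][:,0]
for nm,obs in (("top",[(p,padt+ty)]),("scene",[(s,pads+sy)]),("both",[(p,padt+ty),(s,pads+sy)])):
    f=lambda q:np.concatenate([(P(pc,model(q))-np.array(o)).ravel() for pc,o in obs])
    r=least_squares(f,[.6,-.06,.1]); print(nm,r.x.round(4),r.fun.reshape(-1,2).round(1).tolist())
np.save("q.npy",r.x); print(model(r.x).round(3))
print(robot.read_orientation(),robot.read_ft_force(),robot.read_clock())
E
```

```text
[array([241.29166667, 214.85416667]), array([293.47169811, 208.37735849]), array([345.27777778, 201.85185185])] [array([256.90666667,   5.54666667]), array([275.32 ,   6.792]), array([236.57575758, 170.84848485]), array([215.02222222, 207.35555556]), array([189.46666667, 250.4       ])]
top [ 0.5996 -0.0633  0.1281] [[-1.0, -0.5], [0.2, -0.7], [0.4, -0.2], [-0.2, 0.7], [0.1, 0.5], [0.5, 0.3]]Traceback (most recent call last):
  File "<stdin>", line 11, in <module>
    return func(*args, **kwargs)
    vector_fun = VectorFunction(
        fun_wrapped,
    ...<6 lines>...
        workers=workers
    )
    self._update_fun()
    ~~~~~~~~~~~~~~~~^^
    self.f = self.fun_wrapped(xp_copy(self.x))
             ~~~~~~~~~~~~~~~~^^^^^^^^^^^^^^^^^
    return np.atleast_1d(self.fun(x))
                         ~~~~~~~~^^^
    return self.f(x, *self.args, **self.kwargs)
           ~~~~~~^^^^^^^^^^^^^^^^^^^^^^^^^^^^^^
  File "<stdin>", line 10, in <lambda>
ValueError: operands could not be broadcast together with shapes (6,2) (8,2)
```

Run:
```python
from h import *
from scipy.optimize import least_squares
p=cams.get_image("top"); s=cams.get_image("scene")
ty=sorted([c for a,c in yellow(p["img"])],key=lambda c:c[0]); sy=sorted([c for a,c in yellow(s["img"])],key=lambda c:c[1])[-3:]
padt=[(237.6,182),(289.3,175.5),(341.7,168.3)]
pads=[(110+375/2.4,110+160/2.4),(110+328/2.4,110+251/2.4),(110+272/2.4,110+361/2.4)]
P=lambda pic,X:cv2.projectPoints(X,np.array(pic["rvec"],float),np.array(pic["tvec"],float),np.array([[pic["fx"],0,pic["cx"]],[0,pic["fy"],pic["cy"]],[0,0,1]]),None)[0][:,0]
for nm,obs in (("top",[(p,padt+ty)]),("scene",[(s,pads+sy)]),("both",[(p,padt+ty),(s,pads+sy)])):
    f=lambda q:np.concatenate([(P(pc,model(q))-np.array(o)).ravel() for pc,o in obs])
    r=least_squares(f,[.6,-.06,.1]); print(nm,r.x.round(4),r.fun.reshape(-1,2).round(1).tolist())
q=r.x; np.save("q.npy",q); print(model(q).round(3))
print(robot.read_orientation(),robot.read_ft_force())
M=model(q)
best=min((abs(j[5]),y) for y in (q[2],q[2]+np.pi,q[2]-np.pi) if (j:=robot.solve_ik(M[0]+[0,0,.05],[np.pi,0,y])) is not None)
yaw=best[1]; print(best); np.save("yaw.npy",yaw)
jaws.set_gripper(0.0)
robot.goto([q[0]-.06,q[1]+.02,.3],[np.pi,0,yaw])
T=robot.read_tool_pos();O=robot.read_orientation()
w=cams.get_image("wrist"); cv2.imwrite("pics/w.png",w["img"])
from scipy.spatial.transform import Rotation as Ro
A=np.eye(4);A[:3,:3]=Ro.from_euler("xyz",O).as_matrix();A[:3,3]=T
B=np.linalg.inv(A@np.array(w["hand_eye"])); img=w["img"].copy()
for X in M:
    c=B[:3,:3]@X+B[:3,3]; u=(w["fx"]*c[0]/c[2]+w["cx"],w["fy"]*c[1]/c[2]+w["cy"]); print(np.round(u),round(w["fx"]/c[2]/1000,2),"px/mm")
    cv2.drawMarker(img,tuple(int(round(k)) for k in u),(255,0,255),0,10,1)
cv2.imwrite("pics/w1.png",img); print(T,O,robot.read_ft_force(),robot.read_clock())
```

```text
top [ 0.5995 -0.0633  0.128 ] [[-0.9, -0.5], [0.2, -0.7], [0.4, -0.2], [-0.2, 0.7], [0.1, 0.5], [0.4, 0.2]]
scene [ 0.6045 -0.0654  0.1232] [[0.1, -0.4], [0.0, -0.1], [-0.3, -0.0], [0.0, 0.2], [0.2, -0.1], [-0.0, 0.4]]
both [ 0.6018 -0.064   0.127 ] [[-0.7, -1.5], [0.5, -1.7], [0.7, -1.1], [0.0, -0.3], [0.3, -0.5], [0.7, -0.7], [-0.8, -1.2], [-0.7, -1.1], [-0.8, -1.1], [-0.8, -0.5], [-0.5, -0.8], [-0.6, -0.4]]
[[ 0.586  0.06   0.075]
 [ 0.602 -0.064  0.075]
 [ 0.618 -0.188  0.075]
 [ 0.507  0.05   0.062]
 [ 0.522 -0.074  0.062]
 [ 0.538 -0.198  0.062]]
[-3.14154043e+00  3.35910584e-06 -2.78883420e+00] [0.09387035 0.26257839 0.85837174]
(np.float64(1.3210159419694634), np.float64(0.12702720142074542))
[165. 107.] 0.96 px/mm
[284. 107.] 0.96 px/mm
[404. 107.] 0.96 px/mm
[173. 179.] 0.87 px/mm
[282. 179.] 0.87 px/mm
[391. 179.] 0.87 px/mm
[ 0.54178396 -0.04449328  0.29990234] [3.14151267e+00 2.20214349e-04 1.25948466e-01] [-1.36403954  0.20691758 -0.22642239] 3.8917
```

View pics/w1.png

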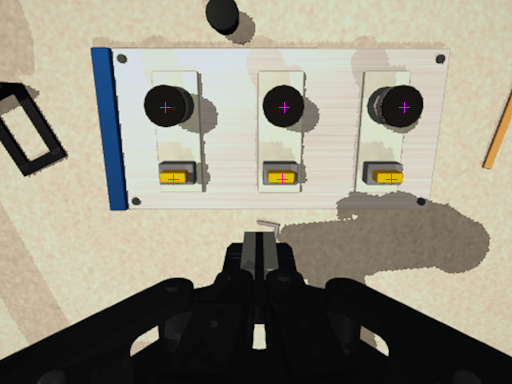

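The projected points land on all three pads and tags, within about 2 mm. The blue end is on the left, so pad 1 is at (165,107). Now pressing the pads in order.

Run:
```python
from h import *
M=model(np.load("q.npy")); O=[np.pi,0,float(np.load("yaw.npy"))]
def fz():
    r=[]
    for _ in range(8): r.append(robot.read_ft_force()[2]); robot.pause(.02)
    return np.mean(r),np.std(r)
for i in range(3):
    x,y=M[i][:2]
    robot.goto([x,y,.12],O)
    robot.move_straight([x,y,.084],vel=.1); robot.pause(.2); z0,s0=fz()
    out=[]
    for z in (.075,.072,.0695,.067,.0655):
        hit=robot.move_straight([x,y,z],vel=.05,stop_force=25); robot.pause(.1)
        a,b=fz(); out.append((round(float(robot.read_tool_pos()[2]),4),round(float(a-z0),2),round(float(b),2)))
        if hit: print("hit");break
    robot.move_straight([x,y,.12],vel=.1)
    print(i+1,round(float(s0),2),out,round(float(robot.read_clock()),1),flush=True)
```

```text
1 0.44 [(0.0752, 1.93, 0.29), (0.0722, 3.95, 0.68), (0.0699, 5.6, 0.51), (0.0677, 7.29, 0.57), (0.0664, 8.06, 0.33)] 8.8
2 0.46 [(0.0752, 1.46, 0.46), (0.0729, 6.61, 0.42), (0.071, 8.81, 0.5), (0.069, 11.09, 0.45), (0.0678, 13.29, 0.4)] 13.4
3 0.38 [(0.0751, 0.76, 0.4), (0.0723, 1.74, 0.36), (0.0697, 2.78, 0.61), (0.0673, 3.35, 0.38), (0.0657, 4.04, 0.49)] 18.0
```

Pad 3 pushes back with about 4 N at 9 mm depth, against about 8 N for pad 1 and about 16 N for pad 2, so it is the softest. All three pads went past 6 mm (7.2 mm or more). Next I'll push tag 3.

Run:
```python
from h import *
M=model(np.load("q.npy")); O=[np.pi,0,float(np.load("yaw.npy"))]
x,y=M[5][:2]
robot.goto([x,y,.12],O)
robot.move_straight([x,y,.070],vel=.1); robot.pause(.2)
hit=robot.move_straight([x,y,.043],vel=.03,stop_force=18); robot.pause(.2)
print(hit,robot.read_tool_pos(),robot.read_ft_force())
robot.move_straight([x,y,.14],vel=.1)
q=np.load("q.npy"); robot.goto([q[0]-.06,q[1]+.02,.3],O); robot.pause(.3)
w=cams.get_image("wrist"); s=cams.get_image("scene")["img"][110:350,110:350]
cv2.imwrite("pics/end.png",np.hstack([cv2.resize(w["img"][:240],(426,200)),cv2.resize(s,(360,360),interpolation=3)[:200]]) if 0 else cv2.resize(s,(576,576),interpolation=3))
cv2.imwrite("pics/endw.png",w["img"]); print(robot.read_clock())
```

```text
True [ 0.53868954 -0.19820941  0.04710886] [-1.36860594  0.89657878  5.26960532]
22.5833
```

View pics/endw.png

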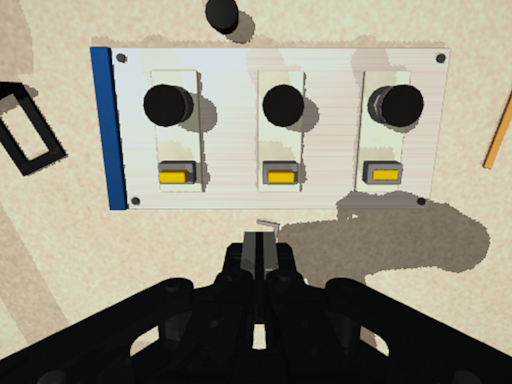

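View pics/end.png

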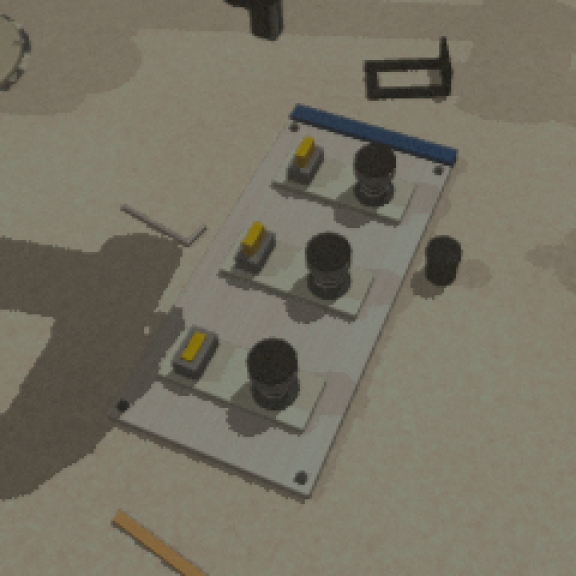

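Tag 3 now sits low at wrist pixel (385,174). The other two tags are still up and the loose items haven't moved. I'll push tag 3 once more, harder, to be sure it's at its stop, then hand in.

Run:
```python
from h import *
M=model(np.load("q.npy")); O=[np.pi,0,float(np.load("yaw.npy"))]
x,y=M[5][:2]
robot.goto([x,y,.12],O)
robot.move_straight([x,y,.055],vel=.1); robot.pause(.2)
hit=robot.move_straight([x,y,.040],vel=.02,stop_force=25)
print(hit,robot.read_tool_pos(),robot.read_ft_force()); robot.pause(.2)
robot.move_straight([x,y,.2],vel=.15); robot.pause(.5)
print(robot.read_clock(), hand_in())
```

```text
True [ 0.53843213 -0.19817869  0.04708724] [-0.83978272  1.48151819  4.2740053 ]
the job is handed in; nothing more can be done
26.9333 None
```

The softest mount is number 3, the one farthest from the blue end. I pressed pads 1, 2 and 3 in that order, pushed tag 3 down to its stop and handed the job in at 26.9 s; tags 1 and 2 are still up and the loose items weren't moved.

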